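Unstack the specimen cases

TASK

Take the stack of specimen cases apart: set the fossil vertebra, the way up it now lies, in the middle of the turntable, and set the red, yellow and blue cases lid up, each in the middle of the mat of its own colour and lined up lengthwise with it. Never tip a case over, and leave the glue bottle and the vial standing where they are.

Things in the scene. Friction and masses are not known exactly. Their poses are not given: they have to be found in the camera images.
- vertebra: dark brown fossil vertebra, 50 (x) x 53 (y) x 27 high, origin at the centre of its underside, z up, 30 g, loose. Starts on top of the stack, its axes within 0.25 rad of those of the cases; grip it across the middle along its x (sizes in mm)
- case_small: red flat closed plastic specimen case with a black seam and a black latch at each end, 78 long (its y) x 56 wide (its x) x 24 high; origin at the centre of its underside, z up. Loose, 80 to 310 g. Starts on the yellow case, under the vertebra; grip it across its 56 mm width (sizes in mm)
- case_middle: yellow flat closed plastic specimen case with a black seam and a black latch at each end, 102 long (its y) x 59 wide (its x) x 26 high; origin at the centre of its underside, z up. Loose, 80 to 310 g. Starts on the blue case, under the red one; grip it across its 59 mm width (sizes in mm)
- case_large: blue flat closed plastic specimen case with a black seam and a black latch at each end, 126 long (its y) x 62 wide (its x) x 28 high; origin at the centre of its underside, z up. Loose, 80 to 310 g. Starts flat on the table at the bottom of the stack, its y within 0.35 rad of world y; grip it across its 62 mm width (sizes in mm)
- pad_red: red rectangular mat with a cork field in its middle, 138 long (its y) x 76 wide (its x), 3 thick, fixed to the table; origin at the centre of its underside, so its top is 3 above the origin; z up (sizes in mm)
- pad_yellow: yellow rectangular mat with a cork field in its middle, 138 long (its y) x 76 wide (its x), 3 thick, fixed to the table; origin at the centre of its underside, so its top is 3 above the origin; z up (sizes in mm)
- pad_blue: blue rectangular mat with a cork field in its middle, 138 long (its y) x 76 wide (its x), 3 thick, fixed to the table; origin at the centre of its underside, so its top is 3 above the origin; z up (sizes in mm)
- turntable: round grey working turntable, 176 across, flat top 54 above its origin; origin at the centre of its underside, on the axis; fixed, does not turn (sizes in mm)
- glue_bottle: white glue bottle with an orange nozzle, 45 across, 121 high, standing loose at the far edge of the table behind the turntable; origin at the centre of its underside; a bystander (sizes in mm)
- vial: small glass vial with a red cap, 23 across, 58 high, standing loose in front of the turntable, on the robot's side; origin at the centre of its underside; a bystander (sizes in mm)

How it is judged (in metres and radians):
At the end, for the whole second after the job is handed in: Each case lies flat on the mat of its own colour, its centre within 13 mm of the mat's and its length within 0.2 rad of the mat's; the vertebra lies upright on the turntable within 15 mm of its centre; all are released and at rest; glue bottle and vial still stand within 30 mm of where they were (horizontal distance between case_large and pad_blue below 0.013 m and z of case_large in the frame of pad_blue between -0.001 and 0.007 m and angle between each of case_large, case_middle, case_small's own z axis and vertical below 0.1 rad and angle between the y axis of case_large and the y axis of pad_blue, either way round below 0.2 rad and linear speed of each of case_large, case_middle, case_small, vertebra below 0.02 m/s and angular speed of each of case_large, case_middle, case_small, vertebra below 0.2 rad/s and contact force between each of case_large, case_middle, case_small, vertebra and the fingers below 0.1 N and horizontal distance between case_middle and pad_yellow below 0.013 m and z of case_middle in the frame of pad_yellow between -0.001 and 0.007 m and angle between the y axis of case_middle and the y axis of pad_yellow, either way round below 0.2 rad and horizontal distance between case_small and pad_red below 0.013 m and z of case_small in the frame of pad_red between -0.001 and 0.007 m and angle between the y axis of case_small and the y axis of pad_red, either way round below 0.2 rad and horizontal distance between vertebra and turntable below 0.015 m and z of vertebra in the frame of turntable between 0.045 and 0.065 m and angle between vertebra's own z axis and vertical below 0.4 rad and angle between each of glue_bottle, vial's own z axis and vertical below 0.2 rad and distance of each of glue_bottle, vial from where it was at the start of the episode below 0.03 m); the robot touches nothing.
It fails at once if the blue case is tipped up or over (more than 0.5 rad) (angle between case_large's own z axis and vertical above 0.5 rad).
It fails at once if the yellow case is tipped up or over (more than 0.5 rad) (angle between case_middle's own z axis and vertical above 0.5 rad).
It fails at once if the red case is tipped up or over (more than 0.5 rad) (angle between case_small's own z axis and vertical above 0.5 rad).
It fails at once if the glue bottle is knocked over or pushed away (over 30 mm) (angle between glue_bottle's own z axis and vertical above 0.5 rad or distance of glue_bottle from where it was at the start of the episode above 0.03 m).
It fails at once if the vial is knocked over or pushed away (over 30 mm) (angle between vial's own z axis and vertical above 0.5 rad or distance of vial from where it was at the start of the episode above 0.03 m).
It also fails if it takes over 120 s, if anything falls off the work surface, if the arm or the gripper's body presses on something with over 40 N, if the wrist force passes 120 N, or if a joint passes its speed limit or range.

ROBOT

A 6-joint arm with a two-finger parallel gripper is mounted at the origin on the work surface; the furniture and walls round the work are solid. World frame = base frame: x ahead of the robot, y to its left, z up, the work surface at z = 0. Lengths are in m, angles in degrees, forces in N, time in s.
With the tool pointing down it reaches from about 0.375 to 0.9 m from the base axis. Payload 3.1 kg.
Tool frame: the origin (TCP) lies on the centre line of the jaws, within the pads' length; the fingertips stand 17 mm ahead of it and the grasp point (between the pads) lies 2 mm behind it; z points along the fingers, y is the line along which they close (so a half turn about z gives the same grasp; the last joint's range is limited). The gripper opens to 87 mm and grips with 3 to 60 N. Pads are 19 mm wide; open, the fingers measure 117 mm over their backs; the gripper's body (75 mm by 190 mm) begins 51 mm behind the grasp point.
Start: joints at [-81.675, 30.224, 82.088, -0, 67.689, -10.227], TCP at [0.199, -0.592, 0.24] pointing down, gripper open.
Joint ranges: [-176.69, 176.69], [-43.24, 126.21], [12.49, 139.97], [-82, 262], [0, 151.66], [-163.58, 163.58]. Speed limits (degrees/s): [159.86, 159.86, 180, 180, 180, 180].

INTERFACE

Orientations are given as a 3x3 rotation matrix whose columns are the frame's x, y, z axes.
In Python, from rig import bot, imaging, finder gives the robot as it stands. The module is installed in compiled form; this text tells all that it offers.
- The arm moves only by the tool play_rows, never from a script. Its argument "motion" is a list that holds one entry, the list of rows, each a list of 6 numbers: the shift along the tool's x, y, z in normalised numbers (1 is 1 m), then the turn, a rotation vector about the tool's x, y, z in shares of 120 degrees (1.0 is 120 degrees). In form: [[[dx, dy, dz, wx, wy, wz], ...]]. A call has 1 to 8 rows; each row is the pose to reach, as a shift and turn from the pose commanded when the call began, along the tool's axes at that moment; what a row does not reach only later rows make up. A row lasts 1/12 s, in which the tool goes at most 41.7 mm and 7.16 degrees, less where a joint would pass 70% of its speed; a pose out of reach is approached as far as the arm can. A shift or turn number past 1, either way, is cut back to 1. A call with a gripper value outside its range is refused whole. "fingers" is the finger opening in m, from 0 to 0.087, set as the call begins (left out, the last holds). The fingers move at their own pace and stop on an object; the grip force is fixed at half the most. Time passes only in rows, so rows that repeat a pose let the fingers close. It gives the time, the measured TCP pose, the force, the opening and the grip force at its end, in the units of the state.
- bot.read_state(): the state, without advancing time (a new reading comes with each control period).
- imaging.capture(name): name is "scene" or "side" or "wrist"; returns a dict with "frame" (400x640x3 uint8, red, green, blue), "camera_matrix" (3x3 intrinsics, pixels), "R" (3x3) and "t" (3): a world point X has camera coordinates R X + t. Camera axes: x right, y down, z forward; pixel columns grow to the right and rows downward; lengths in m; the calibration is good to about 2 mm. A picture is of the moment at which its call begins. There is no depth.
- bot.hand_in(): hands the job in; it is judged then, once.
Trained networks look in the newest picture that a camera, given by its name, has taken for a name from the list of things; names that differ only in an ending like _2 or _b are one class to them, and where a whole thing is asked for, a point or a joint stands for the part that bears it (a point fixed in the world has none). Each returns a list of dicts, best first, with "confidence" (0 to 1); they miss things now and then, are a little off and sometimes report something else, mostly with a low value. They report only what shows in the picture. A call takes as long as a camera call.
- finder.recognise(camera, name): "at" ([x, y, z] in m, in world coordinates, good to about 4 mm: the middle of the surface that is visible of it).
- finder.outline_of(camera, name): "pixels" (400x640 bool, what is visible of it).
The state is a dict: "time_s": time; "joint_positions": joint angles; "qvel": joint speeds; "tau": joint torques, N m; "position": TCP position; "tcp_rot": TCP orientation; "force": force on the tool from outside, world axes, zero at the start; "moment": the same for the moment, N m; "opening": opening from 0.0 (shut) to 1.0 (fully open); "grasp_force": force on a finger pad.
Only numpy, scipy, OpenCV 4.12 (cv2) and the standard library are available. Lean on these libraries where they do the work, as an engineer would, in place of code of your own. Each camera call takes 0.05 s, during which the arm holds its last target. There are 200 camera calls.

## Working session

There is one attempt and no reset: what is moved stays moved. The work goes in short steps, Python scripts to look and compute and a tool call to move; the robot and the scene stay as the last step left them, time stands still between calls to the robot, and variables do not carry over. Pictures are saved under pics/ and viewed, at most 17 in all, crops included, and the job is handed in when it is done.

Besides the shell and the picture viewer there is one more tool, called after ">>>" as name([rows], argument=value, ...), one row to a line, values as JSON. play_rows: Moves the arm, as the interface text tells. Its arguments: {"type":"object","properties":{"motion":{"type":"array"},"fingers":{"type":"number"}},"required":["motion"]}

```bash
mkdir -p pics
cat > h.py <<'E'
import numpy as np, cv2
from rig import bot, imaging, finder
def snap(n,fn=None):
    c=imaging.capture(n)
    if fn: cv2.imwrite('pics/'+fn,c['frame'][:,:,::-1])
    return c
def proj(c,X):
    p=(np.array(c['R'])@np.atleast_2d(X).T).T+np.array(c['t']); q=(np.array(c['camera_matrix'])@p.T).T
    return q[:,:2]/q[:,2:]
def onplane(c,uv,z):
    R=np.array(c['R']);t=np.array(c['t']);o=-R.T@t
    uv=np.atleast_2d(uv);d=(R.T@np.linalg.inv(c['camera_matrix'])@np.c_[uv,np.ones(len(uv))].T).T
    return o+d*((z-o[2])/d[:,2])[:,None]
E
python3 - <<'E'
from h import *
np.set_printoptions(precision=4,suppress=True)
s=bot.read_state();print(s)
names="vertebra case_small case_middle case_large pad_red pad_yellow pad_blue turntable glue_bottle vial".split()
for n in("scene","side","wrist"):
    c=snap(n,n+'0.png');print(n,-np.array(c['R']).T@c['t'])
    if n!="wrist":
        for k in names:
            print(k,[(np.round(r['at'],3).tolist(),round(r['confidence'],2)) for r in finder.recognise(n,k)[:2]])
E
```

```text
{'time_s': 0.0, 'joint_positions': array([-81.6733,  30.2765,  82.1592,  -0.0022,  67.6893, -10.225 ]), 'qvel': array([ 0.0222,  0.0161, -0.039 , -0.0425,  0.0605, -0.0452]), 'tau': array([  0.0001, -44.0044, -17.6592,   0.0633,   0.0581,  -0.0002]), 'position': array([ 0.1988, -0.5918,  0.2386]), 'tcp_rot': array([[ 0.948 ,  0.3182, -0.0004],
       [ 0.3182, -0.948 ,  0.0022],
       [ 0.0004, -0.0022, -1.    ]]), 'force': array([ 0.3069, -1.0084, -0.5642]), 'moment': array([0.0068, 0.0061, 0.0281]), 'grasp_force': 0.0, 'opening': 1.0000120741269412}
scene [-0.0428 -0.5116  0.4801]
vertebra [([0.622, 0.222, 0.091], 0.74)]
case_small [([0.616, 0.208, 0.066], 0.66)]
case_middle [([0.609, 0.204, 0.039], 0.59)]
case_large [([0.61, 0.202, 0.016], 0.94), ([0.622, 0.222, 0.093], 0.36)]
pad_red [([0.452, 0.247, 0.002], 0.86)]
pad_yellow [([0.629, -0.245, 0.007], 0.68)]
pad_blue [([0.673, 0.021, 0.048], 0.47), ([0.355, -0.039, 0.037], 0.35)]
turntable [([0.478, -0.021, 0.055], 0.95)]
glue_bottle [([0.671, 0.018, 0.047], 0.74)]
vial [([0.355, -0.039, 0.034], 0.82)]
side [0.1167 0.9314 0.6956]
vertebra [([0.623, 0.254, 0.098], 0.75)]
case_small [([0.613, 0.271, 0.072], 0.68)]
case_middle [([0.676, 0.044, 0.049], 0.67), ([0.612, 0.286, 0.043], 0.63)]
case_large [([0.608, 0.298, 0.02], 0.9)]
pad_red [([0.45, 0.257, 0.002], 0.94)]
pad_yellow [([0.631, -0.234, 0.004], 0.61), ([0.606, 0.296, 0.022], 0.39)]
pad_blue [([0.457, -0.231, 0.0], 0.91)]
turntable [([0.482, 0.014, 0.054], 0.66)]
glue_bottle [([0.678, 0.046, 0.05], 0.9)]
vial [([0.358, -0.029, 0.031], 0.64), ([0.612, 0.271, 0.073], 0.39)]
wrist [ 0.2789 -0.5669  0.3842]
```

View pics/scene0.png

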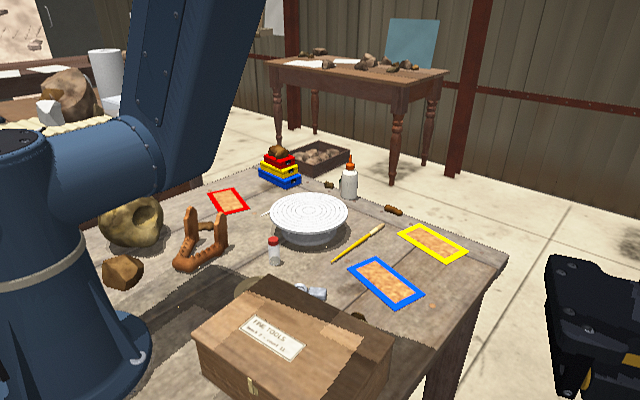

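View pics/side0.png

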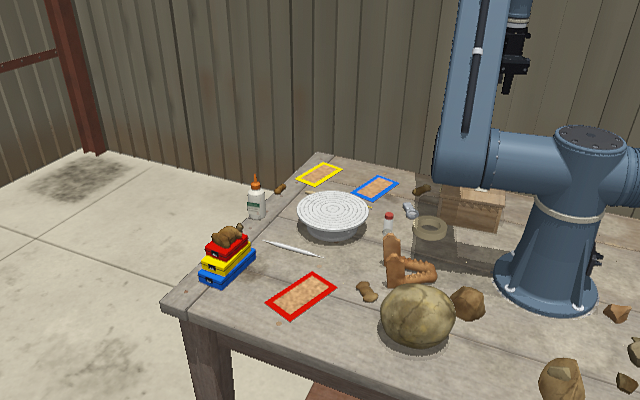

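The scene shows the stack at about (280,165), red mat at (228,200), turntable (310,215), blue mat (387,283), yellow mat (433,243), bottle (349,180) and vial (274,250). The side view agrees. It also shows a translucent patch near (465,230) that I want to check.

Run:
```python
from h import *
np.set_printoptions(precision=4,suppress=True)
im=cv2.imread('pics/side0.png');a=cv2.resize(im[140:300,370:570],(800,600)[:2] and (500,400))
im=cv2.imread('pics/scene0.png');b=cv2.resize(im[220:400,190:415],(300,240))
o=np.zeros((400,800,3),np.uint8);o[:,:500]=a;o[:240,500:]=b;cv2.imwrite('pics/crop1.png',o)
c=snap('wrist');print(np.array(c['R']),c['camera_matrix'])
for n in('scene','side'):
    c=snap(n)
    hsv=cv2.cvtColor(c['frame'],cv2.COLOR_RGB2HSV)
    for k in('pad_red','pad_yellow','pad_blue','turntable','glue_bottle','vial'):
        r=finder.outline_of(n,k)
        if not r: print(n,k,'none');continue
        m=r[0]['pixels'].astype(np.uint8)
        if k[0]=='p':
            ct=max(cv2.findContours(m,0,2)[0],key=cv2.contourArea)[:,0]
            P=onplane(c,ct,0.003)[:,:2]
            q=cv2.minAreaRect((P*1000).astype(np.float32));print(n,k,round(r[0]['confidence'],2),np.round(q[0],1),np.round(q[1],1),round(q[2],1))
        else:
            ys,xs=np.nonzero(m);print(n,k,round(r[0]['confidence'],2),xs.min(),xs.max(),ys.min(),ys.max(), onplane(c,[[xs.mean(),ys.max()]],0))
```

```text
[[ 0.3177 -0.9482  0.0001]
 [-0.9035 -0.3027  0.3034]
 [-0.2876 -0.0965 -0.9529]] [[284.8246   0.     318.6873]
 [  0.     284.8246 194.3855]
 [  0.       0.       1.    ]]
scene pad_red 0.92 [455.  250.5] [145.6  78.5] 69.9
scene pad_yellow 0.61 [ 635.2 -239. ] [138.7  78.3] 77.5
scene pad_blue 0.73 [ 457.2 -233.3] [139.4  78.5] 74.6
scene turntable 0.7 270 347 193 244 [[ 0.4547 -0.0412  0.    ]]
scene glue_bottle 0.89 338 357 155 199 [[0.6771 0.0203 0.    ]]
scene vial none
side pad_red 0.65 [452.3 254.1] [139.   75.6] 69.7
side pad_yellow 0.64 [ 632.1 -233.7] [140.   81.6] 77.9
side pad_blue 0.62 [ 456.3 -226.6] [141.3  78.5] 74.2
side turntable 0.55 297 367 191 241 [[0.4689 0.054  0.    ]]
side glue_bottle 0.72 246 266 175 219 [[0.6805 0.049  0.    ]]
side vial 0.6 383 393 212 234 [[ 0.3567 -0.0296  0.    ]]
```

View pics/crop1.png

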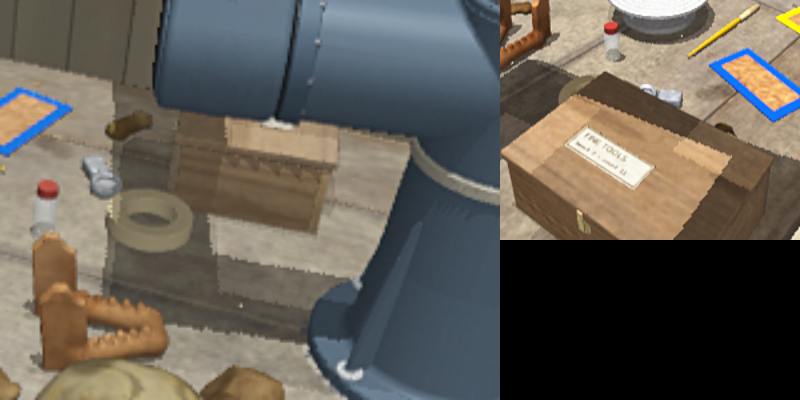

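The translucent patch is only the arm's shadow. Next I move the wrist camera over the stack.

```bash
cat >> h.py <<'E'
from scipy.spatial.transform import Rotation as Ro
np.set_printoptions(precision=4,suppress=True)
def delta(p,yaw):
    """shift/turn (tool axes) to put TCP at p, tool x at world angle yaw (deg), pointing down"""
    s=bot.read_state();R=np.array(s['tcp_rot']);c,d=np.cos(np.radians(yaw)),np.sin(np.radians(yaw))
    T=np.array([[c,d,0],[d,-c,0],[0,0,-1.]])
    print('t',round(s['time_s'],2),'pos',s['position'],'yaw',round(np.degrees(np.arctan2(R[1,0],R[0,0])),1),'op',round(s['opening']*87,1),'j',np.round(s['joint_positions']))
    print('DELTA',np.round(R.T@(np.array(p)-s['position']),4).tolist(),np.round(Ro.from_matrix(R.T@T).as_rotvec(degrees=True),2).tolist())
E
python3 -c "
from h import *
delta([.61,.25,.33],90)"
```

```text
t 1.9 pos [ 0.1989 -0.5925  0.2396] yaw 18.6 op 86.8 j [-82.  30.  82.  -0.  68. -10.]
DELTA [0.6578, -0.6679, -0.0905] [0.0, 0.0, -71.45]
```

Units first: turns go in shares of 120 degrees. So -71 degrees / 120 = -0.5917.

>>> play_rows([
  [[0.03,-0.03,-0.035,0,0,0],[0.06,-0.06,-0.07,0,0,-0.0583],[0.66,-0.67,-0.09,0,0,-0.5917],[0.66,-0.67,-0.09,0,0,-0.5917],[0.66,-0.67,-0.09,0,0,-0.5917],[0.66,-0.67,-0.09,0,0,-0.5917],[0.66,-0.67,-0.09,0,0,-0.5917],[0.66,-0.67,-0.09,0,0,-0.5917]],
])

```text
time_s: 2.57
position: [0.3374, -0.3086, 0.3035]
tcp_rot: [[0.361, 0.933, 0.001], [0.933, -0.361, -0.0], [-0.0, 0.001, -1.0]]
force: [1.1, -0.1, 0.0]
opening: 1.0
grasp_force: 0.0
```

```bash
python3 -c "
from h import *
delta([.61,.25,.33],90)"
```

```text
t 2.57 pos [ 0.3374 -0.3086  0.3035] yaw 68.8 op 87.0 j [-57.  12. 100.   0.  67. -35.]
DELTA [0.6193, 0.0525, -0.0266] [0.04, 0.02, -21.17]
```

Scaled: -21 degrees / 120 = -0.175.

>>> play_rows([
  [[0.62,0.05,-0.027,0,0,-0.175],[0.62,0.05,-0.027,0,0,-0.175],[0.62,0.05,-0.027,0,0,-0.175],[0.62,0.05,-0.027,0,0,-0.175],[0.62,0.05,-0.027,0,0,-0.175],[0.62,0.05,-0.027,0,0,-0.175],[0.62,0.05,-0.027,0,0,-0.175],[0.62,0.05,-0.027,0,0,-0.175]],
])

```text
time_s: 3.23
position: [0.4839, -0.0092, 0.318]
tcp_rot: [[0.008, 1.0, 0.001], [1.0, -0.008, -0.0], [-0.0, 0.001, -1.0]]
force: [1.0, -2.2, -0.5]
opening: 0.999
grasp_force: 0.0
```

```bash
python3 -c "
from h import *
delta([.61,.25,.33],90)"
```

```text
t 3.23 pos [ 0.4839 -0.0092  0.318 ] yaw 89.5 op 86.9 j [-14.  14.  96.  -0.  70. -14.]
DELTA [0.2602, 0.124, -0.0119] [0.05, 0.02, -0.47]
```

Scaled: -0.5 degrees / 120 = -0.0042.

>>> play_rows([
  [[0.26,0.124,-0.012,0,0,-0.0042],[0.26,0.124,-0.012,0,0,-0.0042],[0.26,0.124,-0.012,0,0,-0.0042],[0.26,0.124,-0.012,0,0,-0.0042],[0.26,0.124,-0.012,0,0,-0.0042],[0.26,0.124,-0.012,0,0,-0.0042],[0.26,0.124,-0.012,0,0,-0.0042],[0.26,0.124,-0.012,0,0,-0.0042]],
])

```text
time_s: 3.9
position: [0.6118, 0.2542, 0.3292]
tcp_rot: [[-0.006, 1.0, 0.003], [1.0, 0.006, 0.004], [0.004, 0.003, -1.0]]
force: [0.1, 0.6, -0.1]
opening: 0.997
grasp_force: 0.0
```

```bash
cat >> h.py <<'E'
def rect(c,m,z):
    """min-area rectangle of mask/contour on plane z: centre mm, long, short, angle of long side deg"""
    ct=max(cv2.findContours(m.astype(np.uint8),0,2)[0],key=cv2.contourArea)[:,0]
    q=cv2.minAreaRect((onplane(c,ct,z)[:,:2]*1000).astype(np.float32))
    (w,h),a=q[1],q[2]
    if w<h: w,h,a=h,w,a+90
    return np.round(q[0],1).tolist(),round(w,1),round(h,1),round((a+90)%180-90,1)
E
python3 - <<'E'
from h import *
delta([.61,.25,.33],90)
c=snap('wrist','w1.png')
for k,z in(('vertebra',.095),('case_small',.078),('case_middle',.054),('case_large',.028),('pad_red',.003)):
    r=finder.outline_of('wrist',k);a=finder.recognise('wrist',k)
    print(k,[np.round(x['at'],3).tolist() for x in a[:1]],[(round(x['confidence'],2),rect(c,x['pixels'],z)) for x in r[:1]])
E
```

```text
t 3.9 pos [0.6118 0.2542 0.3292] yaw 90.3 op 86.8 j [13. 29. 70.  0. 81. 12.]
DELTA [-0.0042, -0.0018, -0.0008] [0.2, -0.24, 0.34]
vertebra [[0.634, 0.246, 0.099]] [(0.67, ([634.0, 240.8], 54.4, 47.5, 77.0))]
case_small [[0.636, 0.263, 0.073]] [(0.62, ([635.9, 253.3], 58.7, 55.4, 85.4))]
case_middle [[0.633, 0.286, 0.055]] [(0.58, ([636.9, 277.3], 58.7, 43.9, 0.3))]
case_large [[0.507, -0.02, 0.057]] [(0.66, ([638.2, 302.3], 61.8, 16.0, -2.2))]
pad_red [[0.45, 0.255, 0.002]] [(0.67, ([454.9, 249.1], 140.5, 77.2, 69.8))]
```

View pics/w1.png

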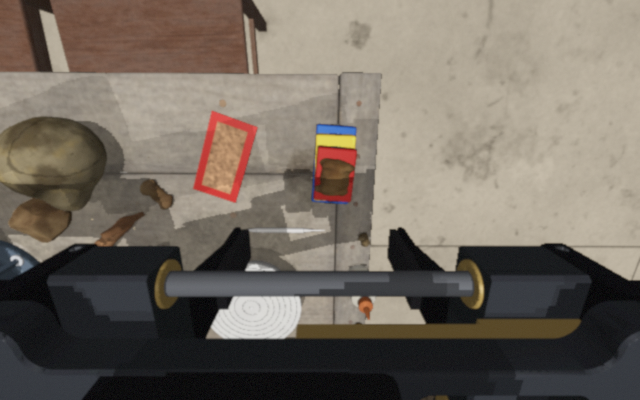

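The wrist view shows the vertebra on the red case at (335,178), yellow and blue peeking out above it, the red mat at (225,157), and the turntable at (255,305). I go closer for a second view.

Scaled: -0.2 degrees / 120 = -0.0017.

>>> play_rows([
  [[-0.015,0.022,0.03,0.0017,-0.0017,0],[-0.034,0.022,0.07,0.0017,-0.0017,0],[-0.034,0.022,0.1,0.0017,-0.0017,0],[-0.034,0.022,0.1,0.0017,-0.0017,0],[-0.034,0.022,0.1,0.0017,-0.0017,0]],
])

```text
time_s: 4.87
position: [0.6305, 0.2131, 0.228]
tcp_rot: [[0.0, 1.0, -0.008], [1.0, -0.001, -0.004], [-0.004, -0.008, -1.0]]
force: [0.9, -0.2, 0.4]
opening: 1.004
grasp_force: 0.0
```

Run:
```python
from h import *
delta([.634,.241,.15],90)
c=snap('wrist','w2.png')
for k,z in(('vertebra',.095),('case_small',.078),('case_middle',.054),('case_large',.028)):
    r=finder.outline_of('wrist',k);a=finder.recognise('wrist',k)
    print(k,[np.round(x['at'],3).tolist() for x in a[:1]],[(round(x['confidence'],2),rect(c,x['pixels'],z)) for x in r[:1]])
cv2.imwrite('pics/w2c.png',cv2.resize(cv2.imread('pics/w2.png')[20:260,160:480],(800,600)))
```

```text
t 4.87 pos [0.6305 0.2131 0.228 ] yaw 90.0 op 87.3 j [ 9. 34. 76. -0. 70.  9.]
DELTA [0.0282, 0.0041, 0.0779] [-0.47, 0.23, -0.03]
vertebra [[0.636, 0.247, 0.101]] [(0.76, ([634.0, 241.4], 52.4, 44.8, 78.2))]
case_small [[0.636, 0.26, 0.075]] [(0.86, ([636.4, 253.3], 56.0, 55.2, 85.6))]
case_middle [[0.64, 0.288, 0.054]] [(0.77, ([637.8, 287.9], 57.2, 17.0, -4.8))]
case_large [[0.638, 0.3, 0.028]] [(0.58, ([639.6, 301.5], 61.2, 13.0, -3.5))]
```

View pics/w2c.png

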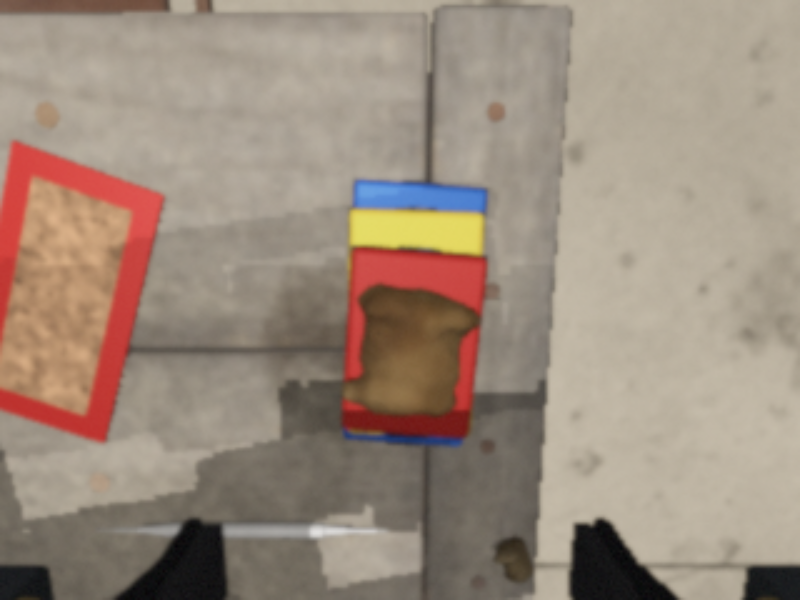

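The close-up agrees with the network: vertebra at crop (412,350), turned about -12°, centre (634, 241). The red case is at -4.5°, and its top width of 56 mm confirms the 78 mm height.

Scaled: 12 degrees / 120 = 0.1.

>>> play_rows([
  [[0.014,0.002,0.03,-0.0017,0.0008,0.05],[0.028,0.004,0.06,-0.0042,0.0017,0.1],[0.028,0.004,0.078,-0.0042,0.0017,0.1],[0.028,0.004,0.078,-0.0042,0.0017,0.1],[0.028,0.004,0.078,-0.0042,0.0017,0.1],[0.028,0.004,0.078,-0.0042,0.0017,0.1]],
])

```text
time_s: 5.82
position: [0.6364, 0.2414, 0.1529]
tcp_rot: [[0.207, 0.978, 0.008], [0.978, -0.207, -0.001], [0.001, 0.008, -1.0]]
force: [0.8, -0.7, -0.2]
opening: 1.0
grasp_force: 0.0
```

```bash
python3 -c "
from h import *
delta([.634,.241,.098],78)"
```

```text
t 5.82 pos [0.6364 0.2414 0.1529] yaw 78.0 op 87.0 j [11. 40. 78. -0. 62. 23.]
DELTA [-0.001, -0.0027, 0.0549] [0.46, -0.07, 0.03]
```

>>> play_rows([
  [[0,-0.001,0.03,0,0,0],[0,-0.001,0.053,0,0,0],[0,-0.001,0.053,0,0,0],[0,-0.001,0.053,0,0,0],[0,-0.001,0.053,0,0,0]],
])

```text
time_s: 6.23
position: [0.6363, 0.2417, 0.1008]
tcp_rot: [[0.208, 0.978, 0.01], [0.978, -0.208, -0.0], [0.002, 0.009, -1.0]]
force: [0.4, 0.6, 0.3]
opening: 1.001
grasp_force: 0.0
```

>>> play_rows([
  [[0,0,0,0,0,0],[0,0,0,0,0,0],[0,0,0,0,0,0],[0,0,0,0,0,0],[0,0,0,0,0,0],[0,0,0,0,0,0],[0,0,0,0,0,0],[0,0,0,0,0,0]],
], fingers=0.035)

```text
time_s: 6.9
position: [0.6345, 0.2416, 0.0985]
tcp_rot: [[0.207, 0.978, 0.005], [0.978, -0.207, -0.001], [0.0, 0.005, -1.0]]
force: [-0.6, 0.4, 1.1]
opening: 0.537
grasp_force: 29.8
```

>>> play_rows([
  [[0,0,-0.02,0,0,0],[0,0,-0.05,0,0,0],[0,0,-0.09,0,0,0],[0,0,-0.12,0,0,0],[0,0,-0.12,0,0,0],[0,0,-0.12,0,0,0]],
])

```text
time_s: 7.4
position: [0.6353, 0.242, 0.2212]
tcp_rot: [[0.207, 0.978, 0.011], [0.978, -0.207, 0.0], [0.002, 0.011, -1.0]]
force: [-0.6, -0.6, -1.0]
opening: 0.54
grasp_force: 29.8
```

Run:
```python
from h import *
from scipy.optimize import least_squares
for n in('scene','side','wrist'):
    c=snap(n,n+'1.png')
    for k in ('turntable',):
      for r in finder.outline_of(n,k)[:1]:
        ct=max(cv2.findContours(r['pixels'].astype(np.uint8),0,2)[0],key=cv2.contourArea)[:,0]
        P=onplane(c,ct,.054)[:,:2]; o=(-np.array(c['R']).T@c['t'])[:2]
        g=P.mean(0)
        for _ in range(4):
            d=(g-o)/np.linalg.norm(g-o); Q=P[(P-g)@d>.01]
            f=least_squares(lambda v:np.hypot(*(Q-v[:2]).T)-v[2],[*g,.088],loss='soft_l1',f_scale=.002); g=f.x[:2]
        print(n,r['confidence'],f.x,np.abs(f.fun).mean())
delta([.482,-.003,.17],78)
```

```text
scene 0.83 [ 0.4914 -0.008   0.0861] 0.001369366336927925
side 0.83 [0.492  0.0032 0.0841] 0.0012698901676997014
wrist 0.72 [0.5162 0.0707 0.088 ] nan
t 7.7 pos [0.633  0.2414 0.2164] yaw 78.0 op 47.1 j [11. 36. 75. -0. 69. 24.]
DELTA [-0.2704, -0.0971, 0.0466] [0.13, 0.07, 0.02]<stdin>:13: RuntimeWarning: Mean of empty slice.
  ret = ret.dtype.type(ret / rcount)
```

View pics/wrist1.png

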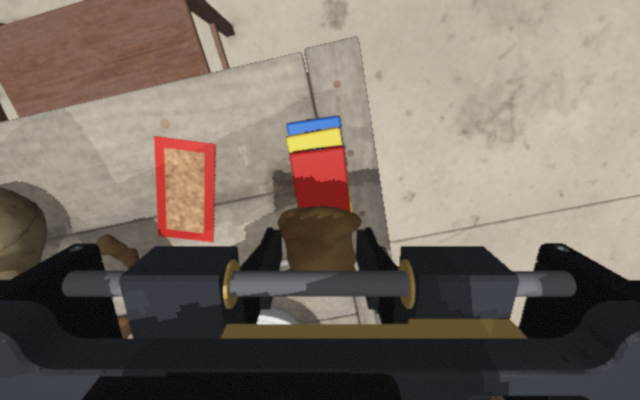

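The vertebra is held, at (318,230). Red, yellow and blue are undisturbed. I go to a place where the wrist camera sees the whole turntable.

>>> play_rows([
  [[-0.37,-0.09,-0.034,0,0,0],[-0.37,-0.09,-0.034,0,0,0],[-0.37,-0.09,-0.034,0,0,0],[-0.37,-0.09,-0.034,0,0,0],[-0.37,-0.09,-0.034,0,0,0],[-0.37,-0.09,-0.034,0,0,0],[-0.37,-0.09,-0.034,0,0,0],[-0.37,-0.09,-0.034,0,0,0]],
])

```text
time_s: 8.37
position: [0.4886, -0.059, 0.247]
tcp_rot: [[0.207, 0.978, 0.004], [0.978, -0.207, -0.001], [0.0, 0.004, -1.0]]
force: [0.8, 0.9, -0.4]
opening: 0.539
grasp_force: 29.8
```

>>> play_rows([
  [[-0.04,-0.01,0,0,0,0],[-0.06,-0.015,0,0,0,0],[-0.06,-0.015,0,0,0,0],[-0.06,-0.015,0,0,0,0],[-0.06,-0.015,0,0,0,0]],
])

```text
time_s: 8.78
position: [0.463, -0.1128, 0.2471]
tcp_rot: [[0.208, 0.978, 0.005], [0.978, -0.208, 0.0], [0.001, 0.005, -1.0]]
force: [-1.0, 0.7, 0.2]
opening: 0.541
grasp_force: 29.8
```

Run:
```python
from h import *
c=snap('wrist','w3.png')
for k in('turntable','vertebra','glue_bottle','vial'):
    print(k,[(np.round(x['at'],3),x['confidence']) for x in finder.recognise('wrist',k)[:1]])
r=finder.outline_of('wrist','turntable')[0]
ct=max(cv2.findContours(r['pixels'].astype(np.uint8),0,2)[0],key=cv2.contourArea)[:,0]
print(ct.min(0),ct.max(0))
P=onplane(c,ct[ct[:,1]<225],.054)[:,:2]
from scipy.optimize import least_squares
for rr in(0,1):
  f=least_squares(lambda v:np.hypot(*(P-v[:2]).T)-(v[2] if rr else .088),[.49,0,.088],loss='soft_l1',f_scale=.002)
  print(f.x,np.abs(f.fun).mean(),len(P))
delta([.49,-.002,.17],78)
```

```text
turntable [(array([ 0.494, -0.001,  0.056]), 0.95)]
vertebra [(array([ 0.47 , -0.1  ,  0.246]), 0.74)]
glue_bottle [(array([0.673, 0.017, 0.056]), 0.96)]
vial [(array([ 0.364, -0.038,  0.057]), 0.77)]
[246   0] [404 155]
[ 0.4948 -0.0044  0.088 ] 0.0013912492936903758 187
[ 0.4947 -0.0054  0.0865] 0.0004919473837371669 187
t 9.08 pos [ 0.4632 -0.1123  0.2474] yaw 78.1 op 47.1 j [-27.  18. 102.   0.  59. -15.]
DELTA [0.1134, 0.0031, 0.0774] [0.31, -0.02, 0.13]
```

View pics/w3.png

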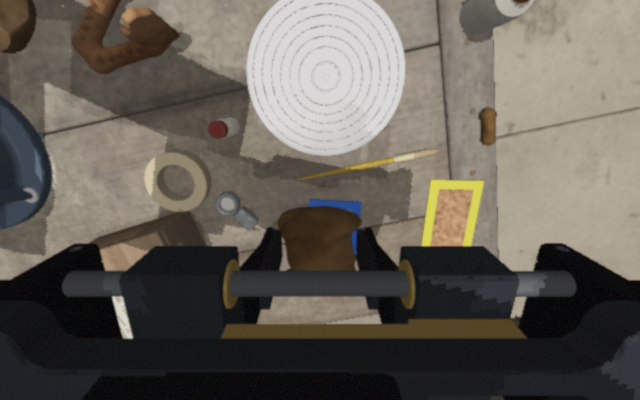

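The turntable hub is at (326,76), giving a centre of (493, -3) mm. The networks agree. I set the vertebra down there.

>>> play_rows([
  [[0.04,0.002,0.01,0,0,0],[0.08,0.005,0.02,0,0,0],[0.113,0.007,0.05,0,0,0],[0.113,0.007,0.09,0,0,0],[0.113,0.007,0.117,0,0,0],[0.113,0.007,0.117,0,0,0],[0.113,0.007,0.117,0,0,0]],
])

```text
time_s: 9.67
position: [0.4931, -0.0035, 0.1296]
tcp_rot: [[0.206, 0.978, 0.002], [0.978, -0.206, -0.0], [0.0, 0.002, -1.0]]
force: [-0.6, 0.2, 0.0]
opening: 0.542
grasp_force: 29.8
```

```bash
python3 -c "
from h import *
delta([.493,-.003,.076],78)"
```

```text
t 9.67 pos [ 0.4931 -0.0035  0.1296] yaw 78.1 op 47.1 j [-13.  30. 107.   0.  43.  -2.]
DELTA [0.0004, -0.0003, 0.0536] [0.11, -0.02, 0.09]
```

>>> play_rows([
  [[0,0,0.03,0,0,0],[0,0,0.045,0,0,0],[0,0,0.05,0,0,0],[0,0,0.0535,0,0,0],[0,0,0.0535,0,0,0],[0,0,0.0535,0,0,0],[0,0,0.0535,0,0,0]],
])

```text
time_s: 10.25
position: [0.4951, -0.0046, 0.0784]
tcp_rot: [[0.208, 0.978, 0.008], [0.978, -0.208, -0.002], [0.0, 0.008, -1.0]]
force: [0.2, 0.8, 0.4]
opening: 0.537
grasp_force: 29.8
```

>>> play_rows([
  [[0,0,0,0,0,0],[0,0,0,0,0,0],[0,0,0,0,0,0],[0,0,0,0,0,0],[0,0,0,0,0,0]],
], fingers=0.087)

```text
time_s: 10.67
position: [0.4942, -0.0043, 0.0772]
tcp_rot: [[0.207, 0.978, 0.006], [0.978, -0.207, -0.001], [0.0, 0.006, -1.0]]
force: [-0.3, -0.1, 0.5]
opening: 0.833
grasp_force: 0.0
```

>>> play_rows([
  [[0,0,-0.02,0,0,0],[0,0,-0.06,0,0,0],[0,0,-0.1,0,0,0],[0.02,0,-0.14,0,0,0],[0.05,0,-0.15,0,0,0],[0.09,0,-0.15,0,0,0],[0.13,0.03,-0.15,0,0,0],[0.17,0.06,-0.15,0,0,0]],
])

```text
time_s: 11.33
position: [0.5742, 0.1407, 0.2282]
tcp_rot: [[0.207, 0.978, 0.005], [0.978, -0.207, -0.001], [0.0, 0.005, -1.0]]
force: [1.3, -0.1, -0.0]
opening: 1.001
grasp_force: 0.0
```

```bash
python3 -c "
from h import *
delta([.636,.21,.228],85.5)"
```

```text
t 11.33 pos [0.5742 0.1407 0.2282] yaw 78.1 op 87.0 j [ 3. 28. 88. -0. 63. 15.]
DELTA [0.0806, 0.0462, 0.0005] [0.31, 0.01, -7.43]
```

Scaled: -7.5 degrees / 120 = -0.0625.

>>> play_rows([
  [[0.04,0.023,0,0,0,-0.0333],[0.08,0.046,0,0,0,-0.0625],[0.08,0.046,0,0,0,-0.0625],[0.08,0.046,0,0,0,-0.0625],[0.08,0.046,0,0,0,-0.0625]],
])

```text
time_s: 11.75
position: [0.6352, 0.2073, 0.2267]
tcp_rot: [[0.077, 0.997, 0.003], [0.997, -0.077, -0.002], [-0.002, 0.003, -1.0]]
force: [-0.3, 0.4, -0.7]
opening: 0.996
grasp_force: 0.0
```

```bash
cat >> h.py <<'E'
COL={'red':[(0,12),(170,180)],'yellow':[(22,35)],'blue':[(100,125)]}
def colrect(c,col,z,box=None,vmin=60):
    """rect of largest saturated patch of colour; box=(u0,v0,u1,v1)"""
    h=cv2.cvtColor(c['frame'],cv2.COLOR_RGB2HSV);m=np.zeros(h.shape[:2],bool)
    for a,b in COL[col]: m|=(h[...,0]>=a)&(h[...,0]<=b)
    m&=(h[...,1]>150)&(h[...,2]>vmin)
    if box is not None:
        k=np.zeros_like(m);u0,v0,u1,v1=box;k[v0:v1,u0:u1]=1;m&=k
    return rect(c,m,z)
E
python3 - <<'E'
from h import *
c=snap('wrist','w4.png')
for k,z in(('case_small',.078),('case_middle',.054),('case_large',.028),('pad_red',.003)):
    r=finder.outline_of('wrist',k);a=finder.recognise('wrist',k)
    print(k,[np.round(x['at'],3).tolist() for x in a[:1]],[(round(x['confidence'],2),rect(c,x['pixels'],z)) for x in r[:1]])
print(colrect(c,'red',.078,(280,0,400,240)))
c=snap('side');print('side vertebra',finder.recognise('side','vertebra')[:1])
c=snap('scene');print(finder.recognise('scene','vertebra')[:1])
delta([.636,.253,.12],85.5)
E
```

```text
case_small [[0.632, 0.243, 0.074]] [(0.76, ([635.5, 241.3], 79.6, 55.6, 84.9))]
case_middle [[0.453, 0.259, 0.002]] [(0.7, ([638.0, 287.9], 58.8, 17.3, -4.5))]
case_large [[0.639, 0.301, 0.028]] [(0.56, ([639.3, 301.4], 61.5, 12.4, -3.1))]
pad_red [[0.452, 0.258, 0.002]] [(0.98, ([455.4, 250.2], 138.0, 76.6, 70.3))]
([635.9, 240.9], 76.6, 55.1, 85.5)
side vertebra [{'at': [0.4889, 0.0125, 0.0723], 'confidence': 0.68}]
[{'at': [0.4833, -0.0174, 0.0696], 'confidence': 0.77}]
t 12.4 pos [0.6363 0.2074 0.2278] yaw 85.5 op 87.3 j [ 9. 34. 76. -0. 69. 13.]
DELTA [0.0455, -0.0045, 0.1077] [0.32, 0.03, 0.02]
```

View pics/w4.png

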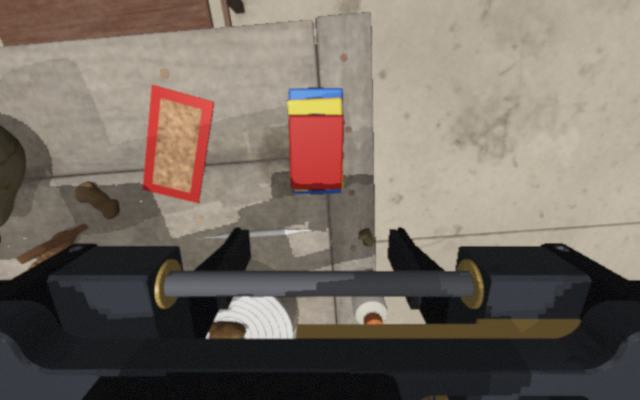

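The stack is undisturbed: the red case is at (315,150), centre (636, 241), long axis 85.2°. The red mat is at (178,145), centre (455, 250), 70.2°. Next I grasp the red case.

Scaled: 0.3 degrees / 120 = 0.0025.

>>> play_rows([
  [[0.017,-0.001,0.03,0,0,0],[0.034,-0.003,0.06,0,0,0.0025],[0.034,-0.003,0.1,0,0,0.0025],[0.034,-0.003,0.132,0,0,0.0025],[0.034,-0.003,0.132,0,0,0.0025],[0.034,-0.003,0.132,0,0,0.0025]],
])

```text
time_s: 12.9
position: [0.6353, 0.2413, 0.0937]
tcp_rot: [[0.083, 0.997, 0.001], [0.997, -0.083, -0.002], [-0.002, 0.001, -1.0]]
force: [-0.0, 0.1, 1.1]
opening: 1.003
grasp_force: 0.0
```

```bash
python3 -c "
from h import *
delta([.636,.241,.075],85.2)"
```

```text
t 12.9 pos [0.6353 0.2413 0.0937] yaw 85.2 op 87.3 j [11. 44. 80. -0. 56. 16.]
DELTA [-0.0002, 0.0007, 0.0187] [0.05, 0.1, 0.03]
```

>>> play_rows([
  [[0,0,0.01,0,0,0],[0,0,0.019,0,0,0],[0,0,0.019,0,0,0],[0,0,0.019,0,0,0]],
])

```text
time_s: 13.23
position: [0.6373, 0.2414, 0.0775]
tcp_rot: [[0.084, 0.996, 0.007], [0.997, -0.084, -0.001], [-0.0, 0.007, -1.0]]
force: [0.7, 0.4, -0.7]
opening: 1.004
grasp_force: 0.0
```

>>> play_rows([
  [[0,0,0,0,0,0],[0,0,0,0,0,0],[0,0,0,0,0,0],[0,0,0,0,0,0],[0,0,0,0,0,0],[0,0,0,0,0,0],[0,0,0,0,0,0]],
], fingers=0.045)

```text
time_s: 13.82
position: [0.6367, 0.2415, 0.0768]
tcp_rot: [[0.083, 0.997, 0.005], [0.997, -0.083, -0.001], [-0.0, 0.005, -1.0]]
force: [0.1, -0.1, 1.3]
opening: 0.637
grasp_force: 30.0
```

>>> play_rows([
  [[0,0,-0.01,0,0,0],[0,0,-0.025,0,0,0],[0,0,-0.05,0,0,0],[0,0,-0.07,0,0,0],[0,0,-0.07,0,0,0],[0,0,-0.07,0,0,0]],
])

```text
time_s: 14.32
position: [0.6373, 0.2417, 0.148]
tcp_rot: [[0.083, 0.996, 0.009], [0.997, -0.083, -0.0], [0.0, 0.009, -1.0]]
force: [-0.9, -0.2, -1.2]
opening: 0.64
grasp_force: 30.0
```

```bash
python3 -c "
from h import *
delta([.455,.250,.12],70.2)
c=snap('side','side2.png')
im=c['frame'][200:340,170:350,::-1];cv2.imwrite('pics/s2c.png',cv2.resize(im,(720,560)))"
```

```text
t 14.32 pos [0.6373 0.2417 0.148 ] yaw 85.2 op 55.7 j [11. 40. 78. -0. 61. 16.]
DELTA [-0.0069, -0.1826, 0.0264] [0.49, -0.09, 15.02]
```

View pics/s2c.png

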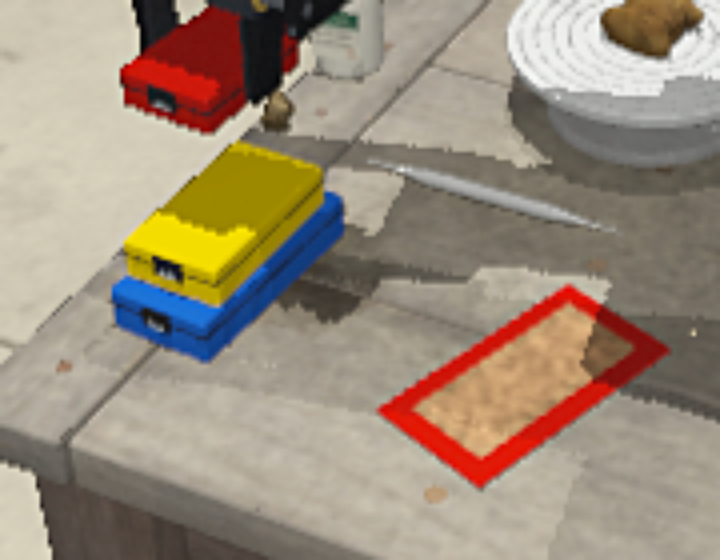

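Red is held level, yellow and blue are still stacked, and the vertebra sits on the turntable. I carry red to its mat.

Scaled: 15 degrees / 120 = 0.125.

>>> play_rows([
  [[0,-0.03,0,0,0,0.0167],[-0.003,-0.07,0,0,0,0.05],[-0.005,-0.11,0,0,0,0.0917],[-0.007,-0.15,0,0,0,0.125],[-0.007,-0.183,0.02,0,0,0.125],[-0.007,-0.183,0.06,0,0,0.125],[-0.007,-0.183,0.06,0,0,0.125],[-0.007,-0.183,0.06,0,0,0.125]],
])

```text
time_s: 15.03
position: [0.4518, 0.2491, 0.0828]
tcp_rot: [[0.338, 0.941, -0.002], [0.941, -0.338, -0.003], [-0.004, -0.001, -1.0]]
force: [0.6, -0.5, -1.1]
opening: 0.638
grasp_force: 30.0
```

```bash
python3 -c "
from h import *
delta([.455,.250,.0265],70.2)"
```

```text
t 15.03 pos [0.4518 0.2491 0.0828] yaw 70.2 op 55.5 j [ 17.  36. 105.  -0.  39.  36.]
DELTA [0.0021, 0.0027, 0.0563] [-0.03, 0.2, 0.04]
```

>>> play_rows([
  [[0.001,0.001,0.025,0,0,0],[0.002,0.002,0.045,0,0,0],[0.002,0.002,0.051,0,0,0],[0.002,0.002,0.056,0,0,0],[0.002,0.002,0.056,0,0,0],[0.002,0.002,0.056,0,0,0]],
])

```text
time_s: 15.53
position: [0.458, 0.251, 0.0309]
tcp_rot: [[0.339, 0.941, 0.008], [0.941, -0.339, -0.0], [0.003, 0.008, -1.0]]
force: [0.1, -0.3, -0.9]
opening: 0.64
grasp_force: 30.0
```

```bash
python3 -c "
from h import *
delta([.455,.250,.0265],70.2);print(bot.read_state()['force'])"
```

```text
t 15.53 pos [0.458  0.251  0.0309] yaw 70.2 op 55.7 j [ 17.  42. 105.  -0.  32.  37.]
DELTA [-0.002, -0.0025, 0.0043] [0.43, -0.14, 0.0]
[ 0.1241 -0.2584 -0.9131]
```

>>> play_rows([
  [[-0.001,-0.001,0.002,0,0,0],[-0.001,-0.001,0.002,0,0,0],[-0.001,-0.001,0.002,0,0,0]],
])

```text
time_s: 15.78
position: [0.4556, 0.2503, 0.0283]
tcp_rot: [[0.338, 0.941, 0.006], [0.941, -0.338, -0.001], [0.002, 0.006, -1.0]]
force: [-0.4, -0.1, -1.1]
opening: 0.64
grasp_force: 30.0
```

>>> play_rows([
  [[0,0,0,0,0,0],[0,0,0,0,0,0]],
])

```text
time_s: 15.95
position: [0.4556, 0.2504, 0.0279]
tcp_rot: [[0.338, 0.941, 0.006], [0.941, -0.338, -0.001], [0.001, 0.006, -1.0]]
force: [-0.8, -0.1, -1.3]
opening: 0.641
grasp_force: 30.0
```

>>> play_rows([
  [[0,0,0.0015,0,0,0],[0,0,0.0015,0,0,0],[0,0,0.0015,0,0,0]],
])

```text
time_s: 16.2
position: [0.4553, 0.2503, 0.026]
tcp_rot: [[0.338, 0.941, 0.005], [0.941, -0.338, -0.001], [0.001, 0.005, -1.0]]
force: [0.4, -0.2, -2.0]
opening: 0.638
grasp_force: 30.0
```

>>> play_rows([
  [[0,0,0,0,0,0],[0,0,0,0,0,0],[0,0,0,0,0,0],[0,0,0,0,0,0],[0,0,0,0,0,0]],
], fingers=0.087)

```text
time_s: 16.62
position: [0.4556, 0.2503, 0.0262]
tcp_rot: [[0.338, 0.941, 0.006], [0.941, -0.338, -0.001], [0.001, 0.006, -1.0]]
force: [0.4, 0.1, -0.3]
opening: 0.928
grasp_force: 0.0
```

Scaled: -15 degrees / 120 = -0.125.

>>> play_rows([
  [[0,0,-0.03,0,0,0],[0,0,-0.07,0,0,0],[0,0,-0.11,0,0,0],[0,0.03,-0.15,0,0,-0.025],[0,0.07,-0.18,0,0,-0.0583],[-0.01,0.11,-0.19,0,0,-0.1],[-0.01,0.15,-0.2,0,0,-0.125],[-0.02,0.182,-0.2,0,0,-0.125]],
])

```text
time_s: 17.28
position: [0.6163, 0.1737, 0.2299]
tcp_rot: [[0.08, 0.997, 0.011], [0.997, -0.08, 0.0], [0.001, 0.011, -1.0]]
force: [1.2, -0.1, 0.6]
opening: 1.0
grasp_force: 0.0
```

>>> play_rows([
  [[0,0,0,0,0,0],[0,0,0,0,0,0],[0,0,0,0,0,0]],
])

```text
time_s: 17.53
position: [0.6125, 0.1732, 0.2257]
tcp_rot: [[0.084, 0.996, 0.003], [0.996, -0.084, -0.001], [-0.001, 0.003, -1.0]]
force: [0.4, 0.2, -0.4]
opening: 0.999
grasp_force: 0.0
```

Run:
```python
from h import *
c=snap('wrist','w5.png')
for k,z in(('case_small',.027),('case_middle',.054),('case_large',.028)):
    r=finder.outline_of('wrist',k);a=finder.recognise('wrist',k)
    print(k,[np.round(x['at'],3).tolist() for x in a[:1]],[(round(x['confidence'],2),rect(c,x['pixels'],z)) for x in r[:1]])
print(colrect(c,'yellow',.054,(200,0,440,240)),colrect(c,'blue',.028,(200,0,440,240)))
delta([.638,.245,.07],85.5)
```

```text
case_small [[0.457, 0.251, 0.023]] [(0.6, ([460.2, 249.0], 80.8, 61.5, 70.4))]
case_middle [[0.633, 0.243, 0.055]] [(0.71, ([635.8, 244.4], 102.8, 58.4, 88.1))]
case_large [[0.632, 0.304, 0.03]] [(0.63, ([639.5, 302.8], 60.4, 9.5, -1.8))]
([635.1, 228.3], 67.1, 55.3, 89.1) ([631.5, 185.6], 57.3, 5.9, -3.6)
t 17.88 pos [0.613  0.1741 0.2265] yaw 85.3 op 86.9 j [ 6. 32. 81. -0. 67. 11.]
DELTA [0.0728, 0.0183, 0.1565] [0.29, 0.03, -0.21]
```

View pics/w5.png

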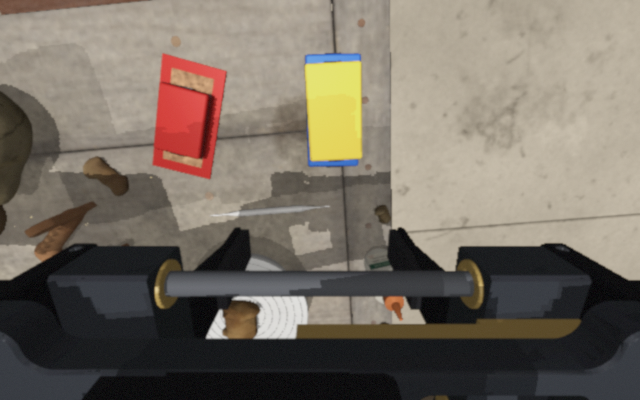

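Red lies on its mat at (183,120) and yellow is at (333,110): centre (636, 244), 88.1°, 102.8 x 58.4 mm, which confirms its height. Next I grasp yellow.

Scaled: -2.7 degrees / 120 = -0.0225.

>>> play_rows([
  [[0.03,0.007,0.03,0,0,-0.0083],[0.06,0.014,0.06,0,0,-0.0225],[0.072,0.017,0.1,0,0,-0.0225],[0.072,0.017,0.13,0,0,-0.0225],[0.072,0.017,0.155,0,0,-0.0225],[0.072,0.017,0.155,0,0,-0.0225],[0.072,0.017,0.155,0,0,-0.0225],[0.072,0.017,0.155,0,0,-0.0225]],
])

```text
time_s: 18.55
position: [0.6387, 0.2439, 0.0732]
tcp_rot: [[0.036, 0.999, 0.008], [0.999, -0.036, -0.0], [-0.0, 0.008, -1.0]]
force: [0.5, -0.1, -0.2]
opening: 1.001
grasp_force: 0.0
```

>>> play_rows([
  [[0,0,0,0,0,0],[0,0,0,0,0,0]],
])

```text
time_s: 18.72
position: [0.6391, 0.2437, 0.0743]
tcp_rot: [[0.036, 0.999, 0.01], [0.999, -0.036, 0.0], [0.0, 0.01, -1.0]]
force: [-1.4, -0.1, -1.1]
opening: 0.997
grasp_force: 0.0
```

```bash
python3 -c "
from h import *
delta([.636,.2445,.049],88)"
```

```text
t 18.72 pos [0.6391 0.2437 0.0743] yaw 87.9 op 86.8 j [12. 46. 80. -0. 54. 14.]
DELTA [0.0006, -0.0034, 0.0253] [0.58, -0.02, -0.09]
```

>>> play_rows([
  [[0,-0.002,0.012,0,0,0],[0,-0.002,0.024,0,0,0],[0,-0.002,0.024,0,0,0],[0,-0.002,0.024,0,0,0],[0,-0.002,0.024,0,0,0]],
])

```text
time_s: 19.13
position: [0.6354, 0.2435, 0.047]
tcp_rot: [[0.036, 0.999, 0.005], [0.999, -0.036, -0.001], [-0.001, 0.005, -1.0]]
force: [-0.9, -0.3, 0.2]
opening: 0.998
grasp_force: 0.0
```

>>> play_rows([
  [[0,0,0,0,0,0],[0,0,0,0,0,0],[0,0,0,0,0,0],[0,0,0,0,0,0],[0,0,0,0,0,0],[0,0,0,0,0,0],[0,0,0,0,0,0]],
], fingers=0.048)

```text
time_s: 19.72
position: [0.6357, 0.2436, 0.0478]
tcp_rot: [[0.036, 0.999, 0.006], [0.999, -0.036, -0.001], [-0.001, 0.006, -1.0]]
force: [0.5, 0.0, 0.8]
opening: 0.67
grasp_force: 30.0
```

```bash
python3 -c "
from h import *
delta([.636,.2445,.049],88);print(bot.read_state()['grasp_force'])"
```

```text
t 19.72 pos [0.6357 0.2436 0.0478] yaw 87.9 op 58.3 j [12. 48. 81. -0. 51. 14.]
DELTA [0.0009, 0.0002, -0.0012] [0.33, 0.04, -0.07]
29.98337381752208
```

Scaled: 1 degrees / 120 = 0.0083.

>>> play_rows([
  [[0,0,-0.01,0,0,0],[0,0,-0.03,0,0,0],[0,0,-0.06,0,0,0],[0,0,-0.1,0,0,0],[0,0,-0.14,0,0,0],[0,0,-0.18,0,0,0],[-0.02,0,-0.21,0,0,0],[-0.05,-0.005,-0.23,0,0,0.0083]],
])

```text
time_s: 20.38
position: [0.6293, 0.1962, 0.2825]
tcp_rot: [[0.05, 0.999, 0.014], [0.999, -0.05, 0.001], [0.002, 0.014, -1.0]]
force: [1.5, -0.9, -2.0]
opening: 0.676
grasp_force: 30.0
```

Scaled: 8 degrees / 120 = 0.0667.

>>> play_rows([
  [[-0.04,-0.005,0,0,0,0.0083],[-0.08,-0.01,0,0,0,0.0167],[-0.12,-0.015,0,0,0,0.025],[-0.16,-0.02,0,0,0,0.0333],[-0.2,-0.03,0,0,0,0.0417],[-0.24,-0.035,0,0,0,0.05],[-0.28,-0.04,0,0,0,0.0583],[-0.32,-0.045,0,0,0,0.0667]],
])

```text
time_s: 21.05
position: [0.5642, -0.1245, 0.2779]
tcp_rot: [[0.193, 0.981, 0.005], [0.981, -0.193, -0.001], [0.0, 0.005, -1.0]]
force: [1.6, -0.3, -2.2]
opening: 0.677
grasp_force: 30.0
```

```bash
python3 -c "
from h import *
delta([.54,-.4,.28],78)"
```

```text
t 21.05 pos [ 0.5642 -0.1245  0.2779] yaw 78.9 op 58.9 j [-24.  24.  87.   0.  69. -12.]
DELTA [-0.2749, 0.0294, -0.0021] [0.29, -0.02, 0.88]
```

Scaled: 1 degrees / 120 = 0.0083.

>>> play_rows([
  [[-0.04,0.004,0,0,0,0.0083],[-0.08,0.008,0,0,0,0.0083],[-0.12,0.012,0,0,0,0.0083],[-0.16,0.016,0,0,0,0.0083],[-0.2,0.02,0,0,0,0.0083],[-0.24,0.025,0,0,0,0.0083],[-0.265,0.027,0,0,0,0.0083],[-0.265,0.027,0,0,0,0.0083]],
])

```text
time_s: 21.72
position: [0.5395, -0.3948, 0.2775]
tcp_rot: [[0.215, 0.977, 0.006], [0.977, -0.215, -0.005], [-0.004, 0.007, -1.0]]
force: [0.7, 1.1, -2.3]
opening: 0.679
grasp_force: 30.0
```

>>> play_rows([
  [[0,0,0,0,0,0],[0,0,0,0,0,0],[0,0,0,0,0,0]],
])

```text
time_s: 21.97
position: [0.5409, -0.3867, 0.2776]
tcp_rot: [[0.208, 0.978, 0.005], [0.978, -0.208, 0.0], [0.001, 0.005, -1.0]]
force: [0.9, 0.5, -2.2]
opening: 0.673
grasp_force: 30.0
```

Run:
```python
from h import *
c=snap('wrist','w6.png')
for k,z in(('pad_yellow',.003),('pad_blue',.003)):
    r=finder.outline_of('wrist',k);a=finder.recognise('wrist',k)
    print(k,[np.round(x['at'],3).tolist() for x in a[:2]],[(round(x['confidence'],2),rect(c,x['pixels'],z)) for x in r[:2]])
delta([.634,-.236,.1],77.7)
```

```text
pad_yellow [[0.632, -0.244, 0.006]] [(0.62, ([633.6, -251.8], 117.0, 75.8, 76.7))]
pad_blue [[0.459, -0.23, 0.001]] [(0.6, ([459.1, -233.7], 139.6, 77.3, 74.6))]
t 22.22 pos [ 0.5414 -0.3873  0.2779] yaw 78.0 op 58.6 j [-45.  31.  74.   0.  75. -33.]
DELTA [0.1672, 0.0582, 0.1783] [0.32, -0.01, 0.31]
```

View pics/w6.png

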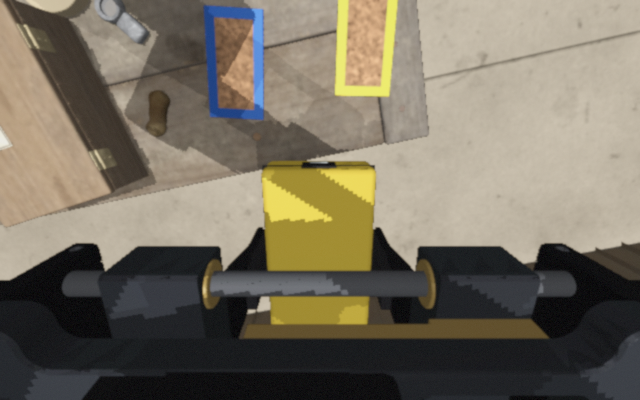

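The blue mat is at (235,65). The yellow mat (367,45) is cut by the top border, so I extrapolate its centre to (635, -240), which agrees with the scene camera. The yellow case is held level.

Scaled: 0.5 degrees / 120 = 0.0042.

>>> play_rows([
  [[0.035,0.013,0.01,0,0,0.0042],[0.07,0.026,0.03,0,0,0.0042],[0.105,0.039,0.05,0,0,0.0042],[0.14,0.052,0.08,0,0,0.0042],[0.163,0.061,0.11,0,0,0.0042],[0.163,0.061,0.148,0,0,0.0042],[0.163,0.061,0.178,0,0,0.0042],[0.163,0.061,0.2,0,0,0.0042]],
])

```text
time_s: 22.88
position: [0.6349, -0.2392, 0.0747]
tcp_rot: [[0.215, 0.977, 0.002], [0.977, -0.215, 0.001], [0.002, 0.001, -1.0]]
force: [-1.4, 0.2, -3.0]
opening: 0.676
grasp_force: 30.0
```

>>> play_rows([
  [[0,0,0,0,0,0],[0,0,0,0,0,0],[0,0,0,0,0,0]],
])

```text
time_s: 23.13
position: [0.6372, -0.2426, 0.0797]
tcp_rot: [[0.218, 0.976, 0.008], [0.976, -0.218, -0.003], [-0.001, 0.009, -1.0]]
force: [-0.3, -0.1, -1.4]
opening: 0.675
grasp_force: 30.0
```

```bash
python3 -c "
from h import *
delta([.635,-.240,.023],77.5)"
```

```text
t 23.13 pos [ 0.6372 -0.2426  0.0797] yaw 77.4 op 58.7 j [-30.  45.  80.   0.  54. -18.]
DELTA [0.002, -0.0032, 0.0567] [0.5, 0.04, -0.07]
```

>>> play_rows([
  [[0.001,-0.001,0.025,0,0,0],[0.002,-0.002,0.042,0,0,0],[0.002,-0.002,0.048,0,0,0],[0.002,-0.002,0.053,0,0,0],[0.002,-0.002,0.053,0,0,0],[0.002,-0.002,0.053,0,0,0]],
])

```text
time_s: 23.63
position: [0.6357, -0.2403, 0.0266]
tcp_rot: [[0.218, 0.976, 0.008], [0.976, -0.218, -0.002], [-0.001, 0.008, -1.0]]
force: [-0.2, -0.4, -1.9]
opening: 0.67
grasp_force: 30.0
```

>>> play_rows([
  [[0,0,0,0,0,0],[0,0,0,0,0,0],[0,0,0,0,0,0]],
])

```text
time_s: 23.88
position: [0.6352, -0.2399, 0.026]
tcp_rot: [[0.218, 0.976, 0.007], [0.976, -0.218, -0.002], [-0.0, 0.007, -1.0]]
force: [-0.2, -0.3, -2.5]
opening: 0.673
grasp_force: 30.0
```

>>> play_rows([
  [[0,0,0.0015,0,0,0],[0,0,0.0025,0,0,0],[0,0,0.0025,0,0,0],[0,0,0.0025,0,0,0]],
])

```text
time_s: 24.22
position: [0.6349, -0.2397, 0.0228]
tcp_rot: [[0.218, 0.976, 0.006], [0.976, -0.218, -0.001], [0.0, 0.006, -1.0]]
force: [0.1, -0.2, 0.5]
opening: 0.675
grasp_force: 30.0
```

>>> play_rows([
  [[0,0,0,0,0,0],[0,0,0,0,0,0],[0,0,0,0,0,0],[0,0,0,0,0,0],[0,0,0,0,0,0]],
], fingers=0.087)

```text
time_s: 24.63
position: [0.6347, -0.2396, 0.0226]
tcp_rot: [[0.218, 0.976, 0.006], [0.976, -0.218, -0.001], [0.0, 0.006, -1.0]]
force: [-0.3, 0.4, 0.0]
opening: 0.953
grasp_force: 0.0
```

>>> play_rows([
  [[0,0,-0.03,0,0,0],[0,0,-0.07,0,0,0],[0,0,-0.11,0,0,0],[0,0,-0.15,0,0,0],[-0.02,-0.02,-0.18,0,0,0],[-0.06,-0.05,-0.22,0,0,0],[-0.09,-0.07,-0.24,0,0,0],[-0.09,-0.07,-0.24,0,0,0]],
])

```text
time_s: 25.3
position: [0.5441, -0.3146, 0.2659]
tcp_rot: [[0.219, 0.976, 0.008], [0.976, -0.219, -0.006], [-0.004, 0.009, -1.0]]
force: [-0.3, 0.4, -0.8]
opening: 0.998
grasp_force: 0.0
```

>>> play_rows([
  [[0,0,0,0,0,0],[0,0,0,0,0,0],[0,0,0,0,0,0]],
])

```text
time_s: 25.55
position: [0.5454, -0.3111, 0.2614]
tcp_rot: [[0.218, 0.976, 0.005], [0.976, -0.218, 0.001], [0.002, 0.005, -1.0]]
force: [-0.0, 0.8, -0.1]
opening: 0.997
grasp_force: 0.0
```

Run:
```python
from h import *
c=snap('wrist','w7.png')
for k,z in(('pad_yellow',.003),('pad_blue',.003),('case_middle',.029)):
    r=finder.outline_of('wrist',k);a=finder.recognise('wrist',k)
    print(k,[np.round(x['at'],3).tolist() for x in a[:2]],[(round(x['confidence'],2),rect(c,x['pixels'],z)) for x in r[:2]])
delta([.638,.21,.25],88)
```

```text
pad_yellow [[0.627, -0.228, 0.007]] [(0.89, ([635.6, -240.2], 136.8, 77.1, 76.8))]
pad_blue [[0.46, -0.229, 0.001]] [(0.96, ([459.2, -233.4], 137.7, 76.7, 75.4))]
case_middle [[0.635, -0.237, 0.032]] []
t 25.9 pos [ 0.5458 -0.3112  0.2613] yaw 77.5 op 86.7 j [-40.  29.  80.   0.  70. -27.]
DELTA [0.5288, -0.0229, 0.0117] [0.26, -0.03, -10.51]
```

View pics/w7.png

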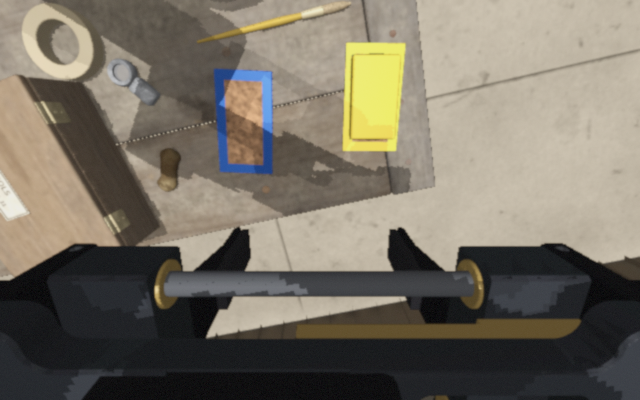

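Yellow lies centred on its mat at (374,97). The blue mat is at (244,121), centre (459, -233.5), about 75°. I return for the blue case.

Scaled: -8 degrees / 120 = -0.0667.

>>> play_rows([
  [[0.04,0,0,0,0,-0.0083],[0.08,-0.002,0,0,0,-0.0167],[0.12,-0.005,0,0,0,-0.025],[0.16,-0.007,0,0,0,-0.0333],[0.2,-0.01,0,0,0,-0.0417],[0.24,-0.012,0,0,0,-0.05],[0.28,-0.014,0,0,0,-0.0583],[0.32,-0.015,0,0,0,-0.0667]],
])

```text
time_s: 26.57
position: [0.6004, 0.0059, 0.262]
tcp_rot: [[0.079, 0.997, 0.005], [0.997, -0.079, -0.001], [-0.0, 0.005, -1.0]]
force: [-0.1, -0.7, 0.0]
opening: 1.003
grasp_force: 0.0
```

```bash
python3 -c "
from h import *
delta([.638,.19,.24],88)"
```

```text
t 26.57 pos [0.6004 0.0059 0.262 ] yaw 85.5 op 87.3 j [-10.  27.  85.   0.  68.  -6.]
DELTA [0.1864, 0.0229, 0.0221] [0.31, 0.03, -2.51]
```

Scaled: -2.5 degrees / 120 = -0.0208.

>>> play_rows([
  [[0.04,0.006,0,0,0,-0.0083],[0.08,0.012,0,0,0,-0.0167],[0.12,0.017,0.01,0,0,-0.0208],[0.16,0.022,0.02,0,0,-0.0208],[0.18,0.022,0.022,0,0,-0.0208],[0.18,0.022,0.022,0,0,-0.0208],[0.18,0.022,0.022,0,0,-0.0208],[0.18,0.022,0.022,0,0,-0.0208]],
])

```text
time_s: 27.23
position: [0.6368, 0.1809, 0.24]
tcp_rot: [[0.036, 0.999, 0.005], [0.999, -0.036, -0.002], [-0.002, 0.005, -1.0]]
force: [0.1, -0.5, -0.4]
opening: 1.001
grasp_force: 0.0
```

Run:
```python
from h import *
c=snap('wrist','w8.png')
for k,z in(('case_large',.028),('case_small',.027),('pad_red',.003)):
    r=finder.outline_of('wrist',k);a=finder.recognise('wrist',k)
    print(k,[np.round(x['at'],3).tolist() for x in a[:1]],[(round(x['confidence'],2),rect(c,x['pixels'],z)) for x in r[:1]])
print(colrect(c,'blue',.028,(250,0,440,240)))
delta([.636,.245,.05],88)
```

```text
case_large [[0.639, 0.249, 0.029]] [(0.74, ([636.1, 244.5], 127.0, 62.8, 86.1))]
case_small [[0.46, 0.251, 0.023]] [(0.72, ([460.9, 248.8], 80.9, 62.4, 70.1))]
pad_red [[0.462, 0.284, 0.001]] [(0.65, ([455.6, 249.9], 137.4, 76.3, 70.2))]
([635.7, 244.2], 123.6, 59.5, 86.1)
t 27.58 pos [0.6371 0.1803 0.2405] yaw 87.8 op 86.9 j [ 6. 33. 77. -0. 70.  8.]
DELTA [0.0647, -0.0047, 0.1904] [0.34, 0.04, -0.16]
```

View pics/w8.png

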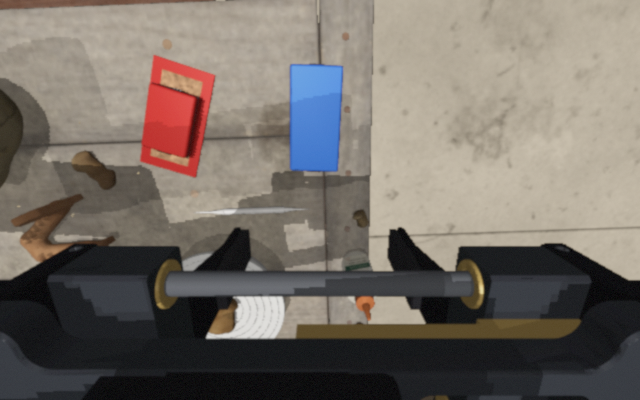

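Blue is alone at (317,118): centre (636, 244.4), 86.1°, 127 x 63 mm. Red is on its mat at (175,120). I descend on blue.

Scaled: 1.7 degrees / 120 = 0.0142.

>>> play_rows([
  [[0.03,-0.002,0.03,0,0,0.0083],[0.06,-0.003,0.06,0,0,0.0142],[0.064,-0.003,0.1,0,0,0.0142],[0.064,-0.003,0.14,0,0,0.0142],[0.064,-0.003,0.175,0,0,0.0142],[0.064,-0.003,0.19,0,0,0.0142],[0.064,-0.003,0.19,0,0,0.0142],[0.064,-0.003,0.19,0,0,0.0142]],
])

```text
time_s: 28.25
position: [0.637, 0.2448, 0.0493]
tcp_rot: [[0.066, 0.998, 0.004], [0.998, -0.066, -0.001], [-0.001, 0.004, -1.0]]
force: [0.5, -0.2, 0.2]
opening: 1.0
grasp_force: 0.0
```

>>> play_rows([
  [[0,0,0,0,0,0],[0,0,0,0,0,0]],
])

```text
time_s: 28.42
position: [0.6392, 0.2454, 0.0526]
tcp_rot: [[0.066, 0.998, 0.01], [0.998, -0.066, 0.0], [0.001, 0.01, -1.0]]
force: [0.7, -0.7, 0.3]
opening: 1.0
grasp_force: 0.0
```

```bash
python3 -c "
from h import *
delta([.636,.2444,.022],86.1)"
```

```text
t 28.42 pos [0.6392 0.2454 0.0526] yaw 86.2 op 87.0 j [12. 47. 80. -0. 52. 16.]
DELTA [-0.0012, -0.0034, 0.0306] [0.58, -0.04, 0.1]
```

>>> play_rows([
  [[0,-0.001,0.015,0,0,0],[-0.001,-0.002,0.025,0,0,0],[-0.001,-0.002,0.028,0,0,0],[-0.001,-0.002,0.028,0,0,0],[-0.001,-0.002,0.028,0,0,0]],
])

```text
time_s: 28.83
position: [0.6356, 0.2443, 0.0225]
tcp_rot: [[0.066, 0.998, 0.006], [0.998, -0.066, -0.001], [-0.0, 0.006, -1.0]]
force: [-0.0, 0.6, 0.4]
opening: 1.0
grasp_force: 0.0
```

>>> play_rows([
  [[0,0,0,0,0,0],[0,0,0,0,0,0],[0,0,0,0,0,0],[0,0,0,0,0,0],[0,0,0,0,0,0],[0,0,0,0,0,0],[0,0,0,0,0,0]],
], fingers=0.05)

```text
time_s: 29.42
position: [0.6355, 0.2444, 0.0223]
tcp_rot: [[0.066, 0.998, 0.006], [0.998, -0.066, -0.001], [-0.0, 0.006, -1.0]]
force: [0.4, -0.0, 1.1]
opening: 0.714
grasp_force: 30.0
```

```bash
python3 -c "
from h import *
delta([.459,-.2335,.25],75)"
```

```text
t 29.42 pos [0.6355 0.2444 0.0223] yaw 86.2 op 62.1 j [12. 50. 81. -0. 49. 16.]
DELTA [-0.4886, -0.1433, -0.2283] [0.34, -0.01, 11.22]
```

Scaled: 1 degrees / 120 = 0.0083.

>>> play_rows([
  [[0,0,-0.01,0,0,0],[0,0,-0.03,0,0,0],[0,0,-0.06,0,0,0],[0,0,-0.1,0,0,0],[0,0,-0.14,0,0,0],[0,0,-0.18,0,0,0],[-0.02,-0.006,-0.21,0,0,0],[-0.05,-0.015,-0.228,0,0,0.0083]],
])

```text
time_s: 30.08
position: [0.6178, 0.1977, 0.255]
tcp_rot: [[0.08, 0.997, 0.014], [0.997, -0.08, 0.001], [0.003, 0.014, -1.0]]
force: [1.8, -1.1, -1.9]
opening: 0.709
grasp_force: 30.0
```

Scaled: 8 degrees / 120 = 0.0667.

>>> play_rows([
  [[-0.035,-0.01,0,0,0,0.0083],[-0.07,-0.02,0,0,0,0.0167],[-0.11,-0.03,0,0,0,0.025],[-0.15,-0.043,0,0,0,0.0333],[-0.19,-0.055,0,0,0,0.0417],[-0.23,-0.067,0,0,0,0.05],[-0.27,-0.078,0,0,0,0.0583],[-0.31,-0.09,0,0,0,0.0667]],
])

```text
time_s: 30.75
position: [0.499, -0.1067, 0.2499]
tcp_rot: [[0.222, 0.975, 0.005], [0.975, -0.222, -0.001], [0.0, 0.005, -1.0]]
force: [0.7, -1.1, -3.0]
opening: 0.71
grasp_force: 30.0
```

```bash
python3 -c "
from h import *
delta([.459,-.2335,.12],75)"
```

```text
t 30.75 pos [ 0.499  -0.1067  0.2499] yaw 77.2 op 61.8 j [-25.  21.  98.   0.  61. -12.]
DELTA [-0.1326, -0.0116, 0.1298] [0.31, -0.02, 2.2]
```

Scaled: 2.2 degrees / 120 = 0.0183.

>>> play_rows([
  [[-0.04,-0.004,0,0,0,0.0083],[-0.08,-0.008,0,0,0,0.0167],[-0.12,-0.012,0.01,0,0,0.0183],[-0.132,-0.012,0.03,0,0,0.0183],[-0.132,-0.012,0.05,0,0,0.0183],[-0.132,-0.012,0.05,0,0,0.0183],[-0.132,-0.012,0.05,0,0,0.0183]],
])

```text
time_s: 31.33
position: [0.4587, -0.2307, 0.1989]
tcp_rot: [[0.259, 0.966, 0.003], [0.966, -0.259, 0.002], [0.002, 0.002, -1.0]]
force: [0.9, -0.2, -1.8]
opening: 0.71
grasp_force: 30.0
```

Run:
```python
from h import *
c=snap('scene','scene3.png')
s=bot.read_state();w=snap('wrist');Rt=np.array(s['tcp_rot']);R=np.array(w['R']);o=-R.T@w['t']
A=R@Rt; off=Rt.T@(o-s['position'])
T=lambda y:np.array([[np.cos(y),np.sin(y),0],[np.sin(y),-np.cos(y),0],[0,0,-1.]])
T7=T(np.radians(77.5));R7=A@T7.T;o7=np.array([.5456,-.3112,.2614])+T7@off
w7=dict(R=R7,t=-R7@o7,camera_matrix=w['camera_matrix'])
print('pad check',onplane(w7,[[244,121],[374,97]],.003))
for z in(.03,.06,.09,.12):print(z,onplane(w7,[[75,75],[160,228]],z)[:,:2].tolist(),onplane(c,[[270,277],[392,347]],z)[:,:2].round(3).tolist())
delta([.459,-.2335,.07],75)
b=cv2.resize(c['frame'][180:400,180:480,::-1],(800,586));cv2.imwrite('pics/sc3c.png',b)
```

```text
pad check [[ 0.4593 -0.2303  0.003 ]
 [ 0.6385 -0.2381  0.003 ]]
0.03 [[0.28071181989967764, -0.1331476539976201], [0.30426872795021487, -0.34731621410520186]] [[0.302, -0.089], [0.316, -0.336]]
0.06 [[0.3033384546678548, -0.14090839689704043], [0.3250160395433368, -0.33799101611989735]] [[0.279, -0.117], [0.292, -0.348]]
0.09 [[0.3259650894360319, -0.14866913979646076], [0.34576335113645873, -0.32866581813459295]] [[0.256, -0.145], [0.268, -0.36]]
0.12 [[0.34859172420420914, -0.15642988269588112], [0.36651066272958077, -0.31934062014928843]] [[0.233, -0.173], [0.244, -0.371]]
t 31.43 pos [ 0.4604 -0.2311  0.2004] yaw 75.1 op 62.0 j [-39.  25. 100.   0.  54. -24.]
DELTA [-0.0027, -0.0016, 0.1304] [0.38, -0.01, 0.08]
```

View pics/sc3c.png

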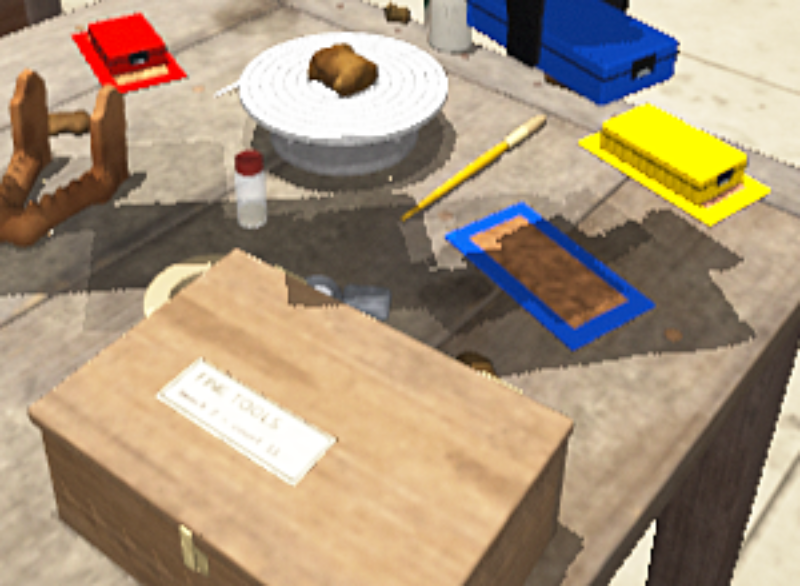

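Vertebra, red and yellow all look well placed, and the vial is standing. The toolbox edge lies at x ≈ 0.31, clear of the gripper body. I lower blue onto its mat.

>>> play_rows([
  [[-0.001,0,0.04,0,0,0],[-0.002,-0.001,0.08,0,0,0],[-0.002,-0.001,0.12,0,0,0],[-0.002,-0.001,0.15,0,0,0],[-0.002,-0.001,0.168,0,0,0],[-0.002,-0.001,0.168,0,0,0],[-0.002,-0.001,0.168,0,0,0]],
])

```text
time_s: 32.02
position: [0.4602, -0.233, 0.0319]
tcp_rot: [[0.257, 0.966, 0.006], [0.966, -0.257, -0.001], [0.0, 0.006, -1.0]]
force: [0.5, -0.3, -1.7]
opening: 0.711
grasp_force: 30.0
```

>>> play_rows([
  [[0,0,0,0,0,0],[0,0,0,0,0,0],[0,0,0,0,0,0]],
])

```text
time_s: 32.27
position: [0.4605, -0.234, 0.0334]
tcp_rot: [[0.258, 0.966, 0.009], [0.966, -0.258, -0.003], [-0.001, 0.009, -1.0]]
force: [-0.2, -0.6, -2.2]
opening: 0.711
grasp_force: 30.0
```

```bash
python3 -c "
from h import *
delta([.459,-.2335,.0255],75)"
```

```text
t 32.27 pos [ 0.4605 -0.234   0.0334] yaw 75.0 op 61.8 j [-39.  42. 106.   0.  32. -25.]
DELTA [0.0001, -0.0017, 0.0079] [0.53, 0.06, 0.05]
```

>>> play_rows([
  [[0,-0.001,0.003,0,0,0],[0,-0.001,0.006,0,0,0],[0,-0.001,0.006,0,0,0],[0,-0.001,0.006,0,0,0],[0,-0.001,0.006,0,0,0]],
])

```text
time_s: 32.68
position: [0.4583, -0.2331, 0.0255]
tcp_rot: [[0.259, 0.966, 0.005], [0.966, -0.259, -0.001], [0.001, 0.005, -1.0]]
force: [0.1, -0.4, -2.3]
opening: 0.706
grasp_force: 30.0
```

>>> play_rows([
  [[0,0,0.0005,0,0,0],[0,0,0.0005,0,0,0]],
])

```text
time_s: 32.85
position: [0.4584, -0.2331, 0.0252]
tcp_rot: [[0.258, 0.966, 0.006], [0.966, -0.258, -0.001], [0.0, 0.006, -1.0]]
force: [-0.9, 0.3, 0.2]
opening: 0.709
grasp_force: 30.0
```

Contact: the case's weight has left the wrist. I release and rise.

>>> play_rows([
  [[0,0,0,0,0,0],[0,0,0,0,0,0],[0,0,0,0,0,0],[0,0,0,0,0,0],[0,0,0,0,0,0]],
], fingers=0.087)

```text
time_s: 33.27
position: [0.4585, -0.2331, 0.0251]
tcp_rot: [[0.258, 0.966, 0.006], [0.966, -0.258, -0.001], [0.0, 0.006, -1.0]]
force: [-0.7, 0.3, -0.3]
opening: 0.964
grasp_force: 0.0
```

>>> play_rows([
  [[0,0,-0.03,0,0,0],[0,0,-0.07,0,0,0],[0,0,-0.11,0,0,0],[0,0,-0.15,0,0,0],[-0.03,0.02,-0.18,0,0,0],[-0.06,0.04,-0.22,0,0,0],[-0.08,0.06,-0.24,0,0,0],[-0.08,0.06,-0.24,0,0,0]],
])

```text
time_s: 33.93
position: [0.4983, -0.332, 0.2713]
tcp_rot: [[0.26, 0.965, 0.016], [0.966, -0.26, -0.013], [-0.008, 0.019, -1.0]]
force: [0.7, -0.9, 0.7]
opening: 1.002
grasp_force: 0.0
```

>>> play_rows([
  [[0,0,0,0,0,0],[0,0,0,0,0,0],[0,0,0,0,0,0]],
])

```text
time_s: 34.18
position: [0.4927, -0.3233, 0.2632]
tcp_rot: [[0.258, 0.966, 0.001], [0.966, -0.258, 0.003], [0.004, 0.0, -1.0]]
force: [-0.5, -0.4, 0.5]
opening: 0.999
grasp_force: 0.0
```

Run:
```python
from h import *
c=snap('wrist','w9.png')
for cam in('wrist','side','scene'):
  if cam!='wrist': snap(cam,cam+'9.png')
  for k in('case_large','pad_blue','case_middle','pad_yellow','case_small','pad_red','vertebra','turntable','glue_bottle','vial'):
    print(cam,k,[(np.round(x['at'],3).tolist(),round(x['confidence'],2)) for x in finder.recognise(cam,k)[:1]])
print(colrect(c,'blue',.031,(150,0,440,225)),colrect(c,'yellow',.029,(300,0,500,225)))
print(bot.read_state()['position'])
a=cv2.imread('pics/w9.png')[:240];b=cv2.imread('pics/side9.png')[140:340,150:450]
o=np.zeros((600,800,3),np.uint8);o[:200,:533]=cv2.resize(a,(533,200));o[200:,:600]=cv2.resize(b,(600,400));cv2.imwrite('pics/fin.png',o)
```

```text
wrist case_large [([0.458, -0.227, 0.034], 0.89)]
wrist pad_blue [([0.489, -0.23, 0.004], 0.62)]
wrist case_middle [([0.634, -0.236, 0.028], 0.75)]
wrist pad_yellow [([0.62, -0.233, 0.006], 0.57)]
wrist case_small []
wrist pad_red [([0.458, -0.227, 0.031], 0.38)]
wrist vertebra []
wrist turntable []
wrist glue_bottle []
wrist vial []
side case_large [([0.455, -0.212, 0.03], 0.8)]
side pad_blue []
side case_middle [([0.626, -0.221, 0.027], 0.87)]
side pad_yellow [([0.454, -0.21, 0.033], 0.26)]
side case_small [([0.448, 0.266, 0.028], 0.58)]
side pad_red [([0.447, 0.293, 0.005], 0.72)]
side vertebra [([0.357, -0.029, 0.035], 0.71)]
side turntable [([0.477, 0.025, 0.054], 0.62)]
side glue_bottle [([0.676, 0.045, 0.048], 0.81)]
side vial [([0.354, -0.026, 0.035], 0.49)]
scene case_large [([0.445, -0.242, 0.026], 0.86)]
scene pad_blue [([0.432, -0.263, 0.004], 0.62)]
scene case_middle [([0.62, -0.247, 0.027], 0.74)]
scene pad_yellow []
scene case_small [([0.446, 0.23, 0.026], 0.63)]
scene pad_red [([0.434, 0.207, 0.002], 0.52)]
scene vertebra [([0.485, -0.018, 0.069], 0.93)]
scene turntable [([0.471, -0.03, 0.053], 0.66)]
scene glue_bottle [([0.67, 0.019, 0.048], 0.78)]
scene vial [([0.354, -0.039, 0.037], 0.78)]
([463.2, -233.7], 126.0, 68.8, 75.3) ([604.8, -234.3], 99.8, 17.6, 85.2)
[ 0.4944 -0.3256  0.2653]
```

View pics/fin.png

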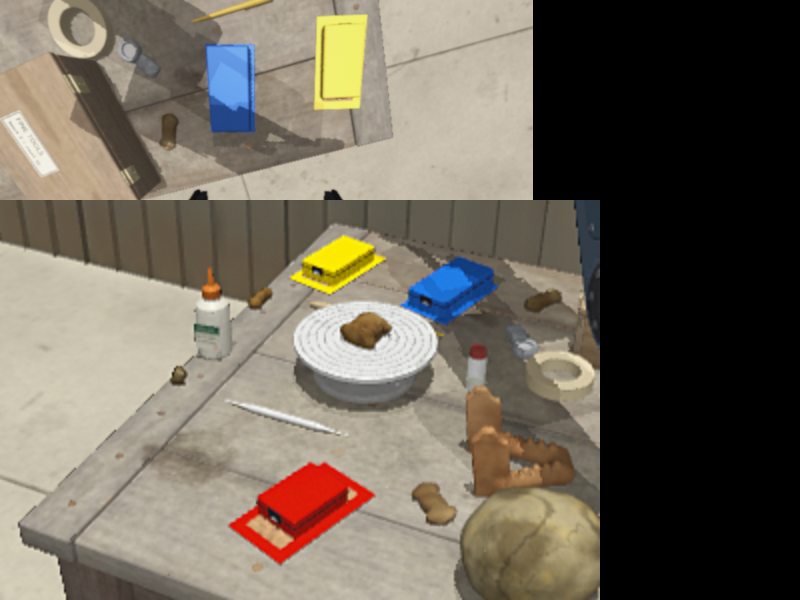

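The final picture shows everything in place: the three cases on their own mats, the vertebra at the turntable's middle (366,335), and bottle and vial standing. I hand in.

```bash
python3 -c "
from rig import bot
print(bot.hand_in())"
```

```text
the job is handed in; nothing more can be done
None
```

The job is handed in: in the last pictures the vertebra sits in the middle of the turntable, the three cases lie lid up on their own mats, and the bottle and vial still stand where they were; the hand-in returned no verdict.

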